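# Seat the index plate on the indexing fixture and clamp it

## Task

Fit the loose round index plate onto the indexing fixture: lower it, hub up, over the central shaft and the small anti-rotation pin until it lies fully home and flat on its seat, gently, never forcing it down while it is riding on the pin. Then swing the hold-down finger fully over the plate, let go and leave everything else on the bench where it is.

Things in the scene. Friction and masses are not known exactly. Their poses are not given: they have to be found in the camera images.
- plate: Loose aluminium index plate, 0.4 kg: disc 110 mm in diameter, 10 mm thick, with a square hub 40 x 40 x 30 mm on top (sides parallel to the plate's x and y: grasp it there, fingertips just above the disc). Origin: centre of the disc's underside; z up through the hub. A 22.4 mm bore goes right through at the centre. Starts flat on the bench, hub up. The tiny dark dots on the rim are only drawn.
- slot (a point): Middle, at the disc's upper face, of the plate's one slot for the anti-rotation pin, 42 mm from the plate's centre on its -y side; right through, 11 mm wide (along the plate's x), running radially from 36 to 48 mm from the centre.
- fixture: Grey indexing fixture bolted to the bench, base 200 x 130 x 16 mm. Origin: on the axis of the shaft, at bench level; z up. A plate that is home has its origin on the point seat. Pressing the plate on the pin, or the pin sideways, with more than 40 N bends it. The pin is on the -y side, the hold-down finger on the +x side.
- seat (a point): Centre of the flat seat, 55 mm above the bench, on the shaft's axis. A pin, 8 mm in diameter (last 4 mm tapering to 4), stands 42 mm from the axis and 14 mm above the seat, at an angle within 0.5 rad either way of the fixture's -y. That angle is not reported; the pin does not move. Find it by eye or feel: while slot and pin do not match, the plate rides on the pin 14 mm above the seat.
- shaft_tip (a point): Top centre of the upright steel shaft, 50 mm above the seat. The shaft is 20 mm in diameter, its last 7 mm tapering to 12 mm. When plate and fixture have the same yaw the plate's slot points along the fixture's -y.
- pivot (a point): Pivot of the hold-down finger, at its bar's underside, 78 mm from the shaft's axis along the fixture's +x, 67 mm above the bench. The bar is 18 mm wide, 10 mm thick, reaches 44 mm from the pivot and passes 2 mm above a plate that is home; it cannot pass over a plate riding on the pin.
- clamp (a joint): Angle (rad) of the hold-down finger about its upright pivot. 0: it points along the fixture's +y, clear of the plate; grows anticlockwise seen from above; at 1.57 it points at the shaft, over the plate; stop at 1.6. Starts between 0 and 0.3, turns with light friction (about 2 N at the knob) and stays where left.
- clamp_knob (a point): Top centre of the upright black knob on the hold-down finger, 36 mm from the pivot, 12 mm in diameter, rising 35 mm above the bar to 112 mm over the bench. Push it sideways or pinch it to swing the finger.
- screwdriver: Bystander: screwdriver lying on the bench, handle to -x, origin under its middle
- spanner: Bystander: steel spanner lying to the right
- hammer: Bystander: hammer lying across the far side of the bench
- spacer: Bystander: plain dark steel ring, 70 mm in diameter, 26 mm hole, 12 mm thick; not the plate
- oil: Bystander: white bottle, 60 x 130 mm, standing
- tin: Bystander: open steel tin, 80 x 75 mm, standing
- jar: Bystander: glass jar, 68 x 80 mm, standing
Mind the look-alikes: they are no part of the job. Leave any orange look-alike of the fixture alone.

How it is judged:
By the outcome, as a careful person would: the job done as asked, in the order asked, and still so for the second after the job is handed in, with the robot touching nothing.
It also fails if it takes over 67 s, if anything falls off the work surface, if the arm or the gripper's body presses on something with over 40 N, if the wrist force passes 120 N, or if a joint passes its speed limit or range.

## Robot

A 6-joint arm with a two-finger parallel gripper is mounted at the origin on the work surface. World frame = base frame: x ahead of the robot, y to its left, z up, the work surface at z = 0. Lengths are in m, angles in degrees, forces in N, time in s.
With the tool pointing down it reaches from about 0.35 to 0.775 m from the base axis. Payload 7.3 kg.
Tool frame: the origin (TCP) lies midway between the tips of the shut fingers; the grasp point (between the pads) lies 19 mm behind it; x points along the fingers, y is the direction in which the jaws open and shut, and the axes are right-handed (so a half turn about x gives the same grasp; the last joint's range is limited). The gripper opens to 92 mm and grips with 3 to 60 N. Pads are 19 mm wide; open, the fingers measure 130 mm over their backs; the gripper's body (75 mm by 190 mm) begins 47 mm behind the grasp point.
Start: joints at [-78.094, 19.595, 87.324, -0, 73.075, -8.365], TCP at [0.182, -0.492, 0.227] pointing down, gripper open.
Joint ranges: [-145.02, 145.02], [-44.19, 115.74], [2.07, 154.8], [-57.11, 237.11], [16.16, 152.29], [-177.93, 177.93]. Speed limits (degrees/s): [147.25, 147.25, 180, 180, 180, 180].

## Interface

Orientations are given as a 3x3 rotation matrix whose columns are the frame's x, y, z axes.
In Python, from station import bot gives the robot as it stands. Calls block until the motion is done:
- bot.move_ptp(position, orientation): joint-space move of the TCP to a pose.
- bot.move_straight(position, rate=0.15, rot=None): straight line of the TCP; rot=None keeps the orientation; rate is the mean speed in m/s.
- bot.move_joints(angles): joint-space move.
- bot.grip(opening, newtons=None): finger opening in m; newtons is the grip in N (None keeps the last); returns when the fingers have stopped.
- bot.sleep(seconds).
- bot.solve_ik(position, orientation): joint angles nearest the present ones, or None.
- bot.grab_frame(name): name is "scene" or "top"; returns a dict with "pixels" (480x640x3 uint8, blue, green, red), "range_z" (480x640 float32, m along the optical axis (not along the pixel's ray), 0 where there is no reading), "fx", "fy", "cx", "cy" (pixels), "dist" ([k1, k2, p1, p2, k3] as OpenCV has them; the pictures are not rectified), "xyz" and "rotation" of the camera in the world. Camera axes: x right, y down, z forward; pixel columns grow to the right and rows downward; lengths in m; the calibration is good to about 2 mm. A picture is of the moment at which its call begins.
A pose or a line that the arm cannot do raises bot.Unreachable and nothing moves.
- bot.hand_in(): hands the job in, once; it reports no verdict.
Trained networks look in a picture, given as the dict that the camera call returned (one of the last four; its "shot" number tells which), for a name from the list of things; names that differ only in an ending like _2 or _b are one class to them, and where a whole thing is asked for, a point or a joint stands for the part that bears it (a point fixed in the world has none). Each returns a list of dicts, best first, with "conf" (0 to 1); they miss things now and then, are a little off and sometimes report something else, mostly with a low value. They report only what shows in the picture. A call takes as long as a camera call. They do not tell look-alikes from the thing itself.
- bot.cut_out(picture, label): "region" (480x640 bool, what is visible of it).
- bot.landmark_of(picture, label): "xyz" ([x, y, z] in m, in the coordinates of the camera as it stood for that picture, good to about 4 mm: a listed point, or the origin of a listed thing).
Readings, each from a call of its own:
- bot.current_t(): time.
- bot.current_joints(): joint angles.
- bot.current_dq(): joint speeds.
- bot.current_joint_efforts(): joint torques, N m.
- bot.current_tool_pos(): TCP position.
- bot.current_orientation(): TCP orientation.
- bot.current_ft_force(): force on the tool from outside, world axes, zero at the start.
- bot.current_ft_torque(): the same for the moment, N m.
- bot.current_width(): finger opening in m.
Only numpy, scipy, OpenCV 4.12 (cv2) and the standard library are available. Lean on these libraries where they do the work, as an engineer would, in place of code of your own. Each camera call takes 0.05 s, during which the arm holds its last target.

## Working session

There is one attempt and no reset: what is moved stays moved. The work goes in short steps, each a Python script; the robot and the scene stay as the last script left them, time stands still between calls to the robot, and variables do not carry over. Pictures are saved under pics/ and viewed, and the job is handed in when it is done.

```bash
ls; mkdir -p pics
python3 - <<'E'
from station import bot
import cv2,numpy as np
for n in("scene","top"):
    p=bot.grab_frame(n); cv2.imwrite(f"pics/{n}0.png",p["pixels"]); np.save(f"{n}0.npy",p,allow_pickle=True)
    print(n,p["xyz"],np.round(p["rotation"],3).tolist(),p["fx"],p["dist"])
    R=np.array(p["rotation"]);t=np.array(p["xyz"])
    for l in["plate","slot","fixture","seat","shaft_tip","pivot","clamp_knob","spacer"]:
        for d in bot.landmark_of(p,l): print(l,round(d["conf"],2),np.round(R@np.array(d["xyz"])+t,4))
print(bot.current_t(),bot.current_width())
E
```

```text
pics
scene [ 1.35891015 -0.01867516  0.84277813] [[0.025, 0.663, -0.748], [1.0, -0.012, 0.022], [0.006, -0.749, -0.663]] 465.5285056698066 [-0.08887571  0.          0.          0.          0.        ]
plate 0.97 [ 0.475  -0.1558  0.0042]
slot 0.93 [ 0.4956 -0.1889  0.0135]
fixture 0.76 [ 2.646e-01 -2.054e-01 -2.000e-04]
fixture 0.58 [ 0.7774 -0.0251  0.003 ]
fixture 0.55 [ 0.4687  0.1957 -0.0007]
fixture 0.52 [ 0.3799  0.4393 -0.001 ]
seat 0.88 [ 0.2631 -0.2049  0.0574]
seat 0.83 [0.47   0.2018 0.0604]
shaft_tip 0.94 [ 0.263  -0.2084  0.1042]
shaft_tip 0.57 [0.469  0.1971 0.1053]
pivot 0.79 [0.5444 0.2138 0.0611]
pivot 0.7 [ 0.338  -0.2135  0.0667]
clamp_knob 0.75 [ 0.3487 -0.1812  0.1141]
clamp_knob 0.63 [0.5391 0.2409 0.1138]
spacer 0.88 [5.299e-01 3.671e-01 2.000e-04]
top [0.40271221 0.0057875  1.3320833 ] [[0.014, -0.997, 0.082], [-1.0, -0.013, 0.009], [-0.008, -0.082, -0.997]] 582.7651800975862 [0.02356554 0.         0.         0.         0.        ]
plate 0.86 [ 4.729e-01 -1.511e-01 -3.000e-04]
plate 0.55 [ 5.260e-01  3.688e-01 -5.000e-04]
slot 0.96 [ 0.4952 -0.1915  0.0066]
fixture 0.59 [ 0.4672  0.1943 -0.0008]
fixture 0.57 [ 0.261  -0.2058 -0.0043]
seat 0.89 [ 0.262  -0.2076  0.0542]
seat 0.68 [0.471  0.1946 0.0028]
seat 0.66 [0.4694 0.2005 0.0593]
shaft_tip 0.77 [0.4691 0.1987 0.1056]
pivot 0.85 [0.5478 0.2105 0.0687]
pivot 0.78 [ 0.3389 -0.2156  0.0676]
clamp_knob 0.64 [0.5457 0.2092 0.067 ]
clamp_knob 0.53 [0.5426 0.2472 0.1112]
clamp_knob 0.49 [ 0.3454 -0.1851  0.1096]
clamp_knob 0.42 [ 0.4751 -0.1543  0.0018]
spacer 0.97 [0.5261 0.368  0.0026]
spacer 0.71 [ 0.6475 -0.4003  0.0023]
spacer 0.29 [0.468  0.1948 0.0022]
0.9 0.0918858832144828
```

View pics/scene0.png

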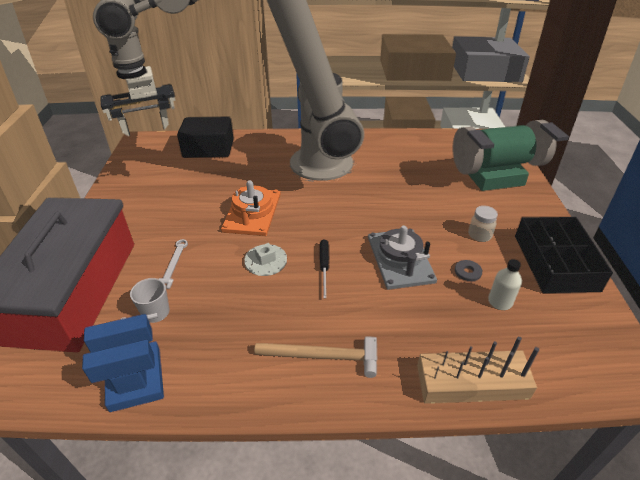

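View pics/top0.png

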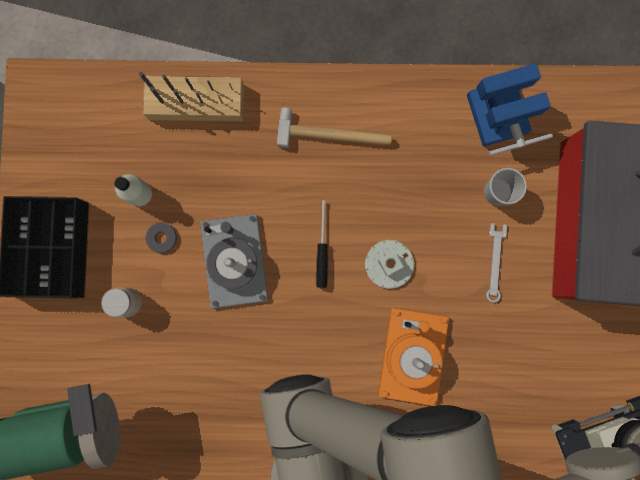

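Run:
```python
import cv2,numpy as np
a=np.load("scene0.npy",allow_pickle=True).item()["pixels"];b=np.load("top0.npy",allow_pickle=True).item()["pixels"]
def proj(n,X):
    p=np.load(n+"0.npy",allow_pickle=True).item();R=np.array(p["rotation"]);c=R.T@(np.array(X)-p["xyz"])
    K=np.array([[p["fx"],0,p["cx"]],[0,p["fy"],p["cy"]],[0,0,1]]);return cv2.projectPoints(c[None],np.zeros(3),np.zeros(3),K,np.array(p["dist"]))[0].ravel()
out=[]
for n,im in(("scene",a),("top",b)):
  for X in([.475,-.153,.02],[.469,.198,.07]):
    u,v=proj(n,X).astype(int);print(n,u,v);c=im[max(v-50,0):v+50,max(u-65,0):u+65];out.append(cv2.resize(c,(390,300),interpolation=cv2.INTER_CUBIC))
cv2.imwrite("pics/crops.png",np.vstack([np.hstack(out[:2]),np.hstack(out[2:])]))
```

```text
scene 264 254
scene 401 236
top 389 263
top 230 262
```

View pics/crops.png

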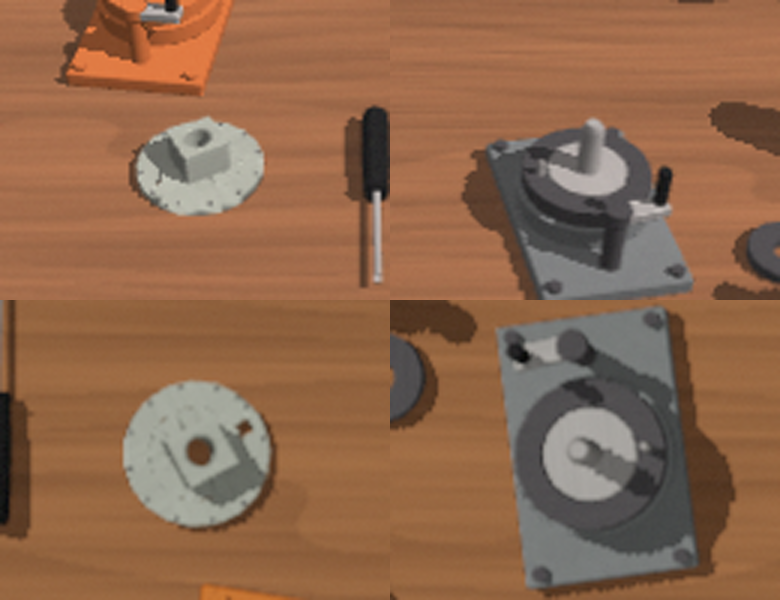

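```bash
cat > h.py <<'E'
import cv2,numpy as np
def proj(p,X):
    R=np.array(p["rotation"]);c=(np.asarray(X,float).reshape(-1,3)-p["xyz"])@R
    K=np.array([[p["fx"],0,p["cx"]],[0,p["fy"],p["cy"]],[0,0,1]]);return cv2.projectPoints(c,np.zeros(3),np.zeros(3),K,np.array(p["dist"]))[0].reshape(-1,2)
def cloud(p):
    v,u=np.mgrid[:480,:640];K=np.array([[p["fx"],0,p["cx"]],[0,p["fy"],p["cy"]],[0,0,1]])
    n=cv2.undistortPoints(np.stack([u,v],-1).reshape(-1,1,2).astype(float),K,np.array(p["dist"])).reshape(480,640,2)
    z=p["range_z"];c=np.dstack([n*z[...,None],z]);W=c@np.array(p["rotation"]).T+p["xyz"];W[z==0]=np.nan;return W
def ortho(p,c,z,half=.075,n=400):
    # image: right=-y, up=+x
    g=np.linspace(-half,half,n);X,Y=np.meshgrid(-g,-g) # cols->y, rows->x
    P=np.dstack([c[0]+Y,c[1]+X,np.full_like(X,z)])
    m=proj(p,P).reshape(n,n,2).astype(np.float32)
    return cv2.remap(p["pixels"],m[...,0],m[...,1],cv2.INTER_CUBIC)
E
python3 - <<'E'
from h import *
a=np.load("scene0.npy",allow_pickle=True).item();b=np.load("top0.npy",allow_pickle=True).item()
c=(.469,.197)
def mark(im,c,pts,half=.075,n=400):
    for x,y in pts:
        u=int((-(y-c[1])+half)/(2*half)*n);v=int((-(x-c[0])+half)/(2*half)*n);cv2.drawMarker(im,(u,v),(0,0,255),cv2.MARKER_CROSS,8,1)
    return im
cv2.imwrite("pics/o1.png",np.hstack([ortho(b,c,.069),ortho(a,c,.069)]))
c=(.474,-.153)
cv2.imwrite("pics/o2.png",np.hstack([ortho(b,c,.010),ortho(a,c,.010)]))
for n,p in(("top",b),("scene",a)):
    W=cloud(p)
    near=lambda c,r:np.hypot(W[...,0]-c[0],W[...,1]-c[1])<r
    # plate disc top
    m=near((.474,-.153),.075)&(W[...,2]>.005)&(W[...,2]<.018);q=W[m];print(n,"disc",m.sum(),np.round(q.mean(0),4),np.round(cv2.minEnclosingCircle((q[:,:2]*1000).astype(np.float32)),1) if 0 else cv2.minEnclosingCircle((q[:,:2]*1000).astype(np.float32)))
    m=near((.474,-.153),.04)&(W[...,2]>.034);q=W[m];print("hubtop",m.sum(),np.round(q.mean(0),4),cv2.minAreaRect((q[:,:2]*1000).astype(np.float32)))
    m=near((.469,.197),.14)&(W[...,2]>.01)&(W[...,2]<.022);q=W[m];print("base",m.sum(),np.round(np.median(q,0),4),cv2.minAreaRect((q[:,:2]*1000).astype(np.float32)))
    m=near((.469,.197),.055)&(W[...,2]>.049)&(W[...,2]<.06);q=W[m];print("seat",m.sum(),np.round(np.median(q,0),4),cv2.minEnclosingCircle((q[:,:2]*1000).astype(np.float32)))
    m=near((.469,.197),.03)&(W[...,2]>.085);q=W[m];print("shaft",m.sum(),np.round(q.mean(0),4),np.round(q.max(0),4))
    m=near((.469,.197),.055)&~near((.469,.197),.025)&(W[...,2]>.061)&(W[...,2]<.075);q=W[m];print("pin",np.round(q,4).tolist())
E
```

```text
top disc 1461 [ 0.4758 -0.151   0.01  ] ((473.7968444824219, -151.72454833984375), 73.50840759277344)
hubtop 249 [ 0.4764 -0.152   0.0398] ((476.7274169921875, -152.1455078125), (39.59035873413086, 40.91486740112305), 27.425731658935547)
base 2426 [0.4754 0.1895 0.016 ] ((478.1379699707031, 198.61026000976562), (202.19032287597656, 136.27943420410156), 8.870634078979492)
seat 1739 [0.4684 0.1967 0.0543] ((469.0905456542969, 197.1949005126953), 54.919559478759766)
shaft 74 [0.4705 0.1981 0.1018] [0.48   0.2074 0.1083]
pin [[0.5068, 0.175, 0.0621], [0.478, 0.1603, 0.0693], [0.478, 0.1581, 0.0698], [0.4781, 0.156, 0.069], [0.4785, 0.1546, 0.0624], [0.4758, 0.1601, 0.0707], [0.4758, 0.1579, 0.0706], [0.4759, 0.1558, 0.07], [0.4737, 0.1579, 0.0705], [0.4738, 0.156, 0.0677], [0.4631, 0.1674, 0.0615], [0.4469, 0.2391, 0.061], [0.4472, 0.2104, 0.0631], [0.4349, 0.1602, 0.0613], [0.432, 0.2081, 0.0613]]
scene disc 710 [ 0.4904 -0.1504  0.0101] ((475.8611145019531, -146.736328125), 61.71540069580078)
hubtop 172 [ 0.4791 -0.1528  0.0392] ((476.570556640625, -152.47711181640625), (46.69000244140625, 42.08458709716797), 29.996015548706055)
base 1206 [0.5407 0.1866 0.0159] ((479.437255859375, 199.31588745117188), (204.19261169433594, 128.86004638671875), 8.828394889831543)
seat 796 [0.4772 0.1918 0.0545] ((470.2354431152344, 197.78196716308594), 54.593143463134766)
shaft 62 [0.4756 0.1969 0.0972] [0.4844 0.2062 0.1067]
pin [[0.4723, 0.1576, 0.0663], [0.476, 0.1594, 0.0696], [0.4751, 0.1548, 0.0654], [0.4773, 0.1569, 0.0674], [0.478, 0.1593, 0.068], [0.477, 0.1547, 0.0638], [0.4775, 0.1571, 0.0642], [0.4789, 0.1594, 0.0654], [0.4816, 0.1566, 0.0644], [0.4791, 0.1597, 0.0622]]
```

View pics/o1.png

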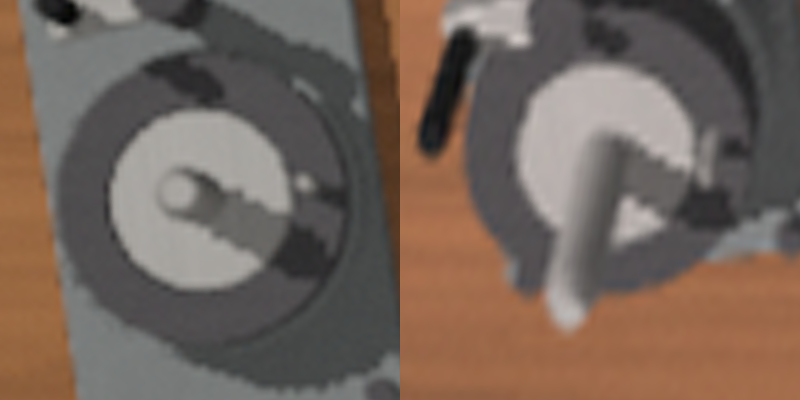

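View pics/o2.png

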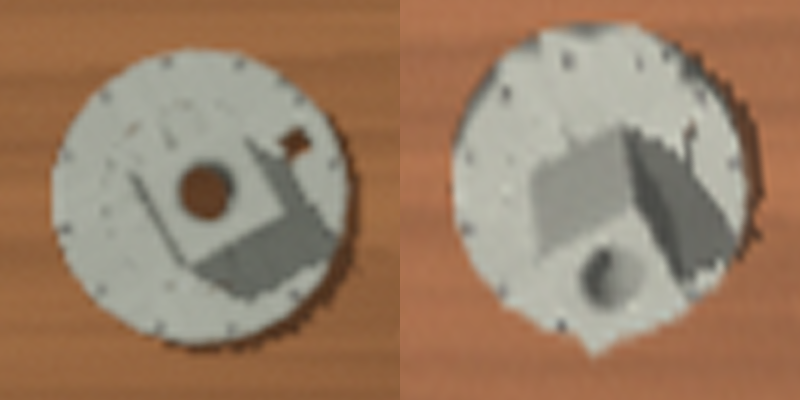

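```bash
cat >> h.py <<'E'
def Rt(deg):
    c,s=np.cos(np.radians(deg)),np.sin(np.radians(deg))
    return np.array([[0,c,s],[0,s,-c],[-1,0,0.]])
E
python3 - <<'E'
from station import bot
from h import *
for y in(29,209-360):
    for P in((.4758,-.1525,.013),(.4693,.1973,.13)):
        print(y,bot.solve_ik(P,Rt(y if P[1]<0 else y-20)))
j=[bot.solve_ik((.4758,-.1525,.013),Rt(y)) for y in(29,-151)]
y=29 if abs(j[0][5])<abs(j[1][5]) else -151
print(y)
bot.move_ptp((.4758,-.1525,.11),Rt(y))
bot.move_straight((.4758,-.1525,.013),rate=.12)
print(bot.current_ft_force(),bot.current_tool_pos())
bot.grip(.03,25); print(bot.current_width(),bot.current_ft_force(),bot.current_ft_torque())
bot.move_straight((.4758,-.1525,.16),rate=.12)
print(bot.current_width(),bot.current_ft_force(),bot.current_ft_torque(),bot.current_t())
p=bot.grab_frame("top");cv2.imwrite("pics/t1.png",p["pixels"])
p=bot.grab_frame("scene");cv2.imwrite("pics/s1.png",p["pixels"])
E
```

```text
29 [-2.65668983e+01  3.32196571e+01  1.05327580e+02 -2.54444375e-14
  4.14527630e+01 -5.55668983e+01]
29 [ 1.41714069e+01  2.37695824e+01  9.77479784e+01 -2.54444375e-14
  5.84824392e+01  5.17140695e+00]
-151 [-2.65668983e+01  3.32196571e+01  1.05327580e+02 -2.54444375e-14
  4.14527630e+01  1.24433102e+02]
-151 [ 1.41714069e+01  2.37695824e+01  9.77479784e+01 -2.54444375e-14
  5.84824392e+01 -1.74828593e+02]
29
[ 5.13393429e-01  2.88591675e-01 -3.93712133e-04] [ 0.47620244 -0.15282613  0.01353834]
0.039718978544033424 [ 1.00854785  2.24309567 -0.25762046] [ 0.13774689 -0.2474621  -0.00893802]
0.04008038982239698 [ 0.22449223 -0.02945817 -5.24904169] [ 0.07721003 -0.15487117  0.02713179] 5.7917
```

View pics/s1.png

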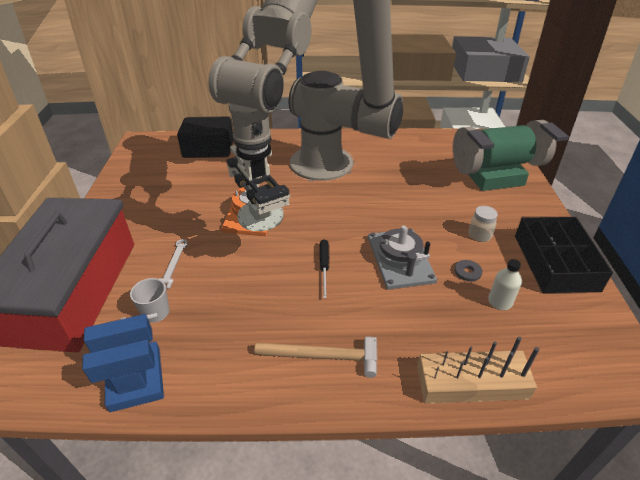

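Run:
```python
from station import bot
from h import *
bot.move_ptp((.4695,.1973,.17),Rt(10))
bot.move_straight((.4695,.1973,.14),rate=.1)
bot.sleep(.3)
print(bot.current_tool_pos(),bot.current_ft_force(),bot.current_ft_torque(),bot.current_width())
tp=np.array(bot.current_tool_pos())
for n in("top","scene"):
    p=bot.grab_frame(n);cv2.imwrite(f"pics/{n}2.png",p["pixels"]);np.save(f"{n}2.npy",p,allow_pickle=True)
    W=cloud(p)
    for l in("plate","slot"):
        for d in bot.landmark_of(p,l): print(n,l,round(d["conf"],2),np.round(np.array(p["rotation"])@d["xyz"]+p["xyz"],4))
    near=np.hypot(W[...,0]-.4695,W[...,1]-.1973)<.07
    m=near&(abs(W[...,2]-.137)<.005);q=W[m];print(m.sum(),np.round(q.mean(0),4),cv2.minEnclosingCircle((q[:,:2]*1000).astype(np.float32)))
o=[ortho(np.load(n+"2.npy",allow_pickle=True).item(),tp[:2],tp[2]-.003) for n in("top","scene")]
cv2.imwrite("pics/o3.png",np.hstack(o));print(bot.current_t())
```

```text
[0.46978473 0.19736434 0.14053131] [-0.90594152 -0.07012981 -3.62239319] [ 0.0221843  -0.12187723 -0.04277289] 0.039938085946575476
top plate 0.79 [0.467  0.1974 0.1279]
top slot 0.98 [0.4779 0.1584 0.1304]
397 [0.4712 0.158  0.1373] ((470.7066345214844, 169.00439453125), 46.24451446533203)
scene plate 0.72 [0.467  0.1967 0.1275]
scene plate 0.28 [ 0.5205 -0.0055 -0.0007]
scene slot 0.7 [0.4721 0.1555 0.1402]
637 [0.4875 0.1877 0.1372] ((470.88671875, 193.2519073486328), 56.21323013305664)
8.2583
```

View pics/o3.png

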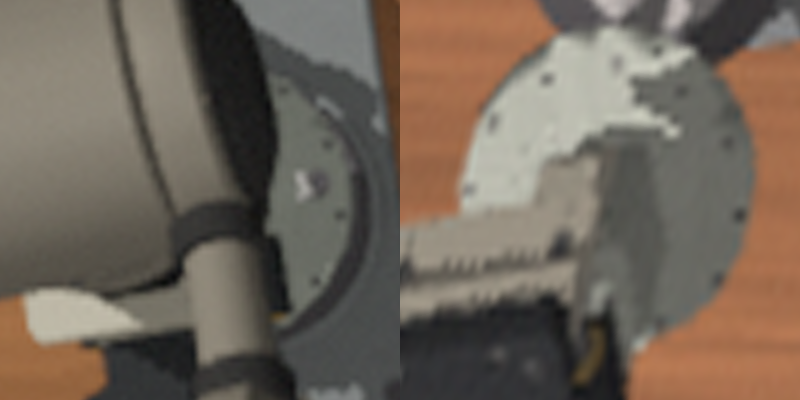

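Run:
```python
from h import *
from scipy.optimize import minimize
tp=np.array([.4698,.1974,.1405])
th=np.radians(np.arange(0,360,1))
def fit(p,c0,z,angs,r=.055):
    g=cv2.GaussianBlur(cv2.cvtColor(p["pixels"],cv2.COLOR_BGR2GRAY),(0,0),.7).astype(np.float32)
    def prof(c,rr):
        X=np.c_[c[0]+rr*np.cos(angs),c[1]+rr*np.sin(angs),np.full(len(angs),z)]
        m=proj(p,X).astype(np.float32);return cv2.remap(g,m[:,0][None],m[:,1][None],cv2.INTER_LINEAR)[0]
    best=[]
    for dx in np.arange(-5,5.1,.5):
        for dy in np.arange(-5,5.1,.5):
            c=(c0[0]+dx/1e3,c0[1]+dy/1e3);best.append((np.mean(np.clip(abs(prof(c,r-.0012)-prof(c,r+.0012)),0,40)),dx,dy))
    best.sort(reverse=True);return best[:4]
a2=np.load("scene2.npy",allow_pickle=True).item();b2=np.load("top2.npy",allow_pickle=True).item()
a0=np.load("scene0.npy",allow_pickle=True).item();b0=np.load("top0.npy",allow_pickle=True).item()
print("plate bench top",fit(b0,(.4758,-.1525),.01,th))
print("plate bench scene",fit(a0,(.4758,-.1525),.01,th))
print("seat top",fit(b0,(.4693,.1973),.055,th))
print("seat scene",fit(a0,(.4693,.1973),.055,th))
A=np.radians(np.r_[np.arange(-120,-20),np.arange(60,100)]);print("held scene",fit(a2,tp[:2],.1375,np.radians(np.r_[np.arange(-120,-20),np.arange(20,85)])))
print("held top",fit(b2,tp[:2],.1375,np.radians(np.arange(-125,-45))))
def ov(p,c,z,pts,half=.075,n=400):
    im=ortho(p,c,z)
    for (cc,col) in pts:
        u=(-(cc[1]+.055*np.sin(th)-c[1])+half)/(2*half)*n;v=(-(cc[0]+.055*np.cos(th)-c[0])+half)/(2*half)*n
        cv2.polylines(im,[np.c_[u,v].astype(int)],True,col,1)
    return im
cv2.imwrite("pics/o4.png",np.hstack([ov(b2,tp[:2],.1375,[((.4698,.1974),(0,0,255)),((.4698,.1944),(255,0,0))]),ov(a2,tp[:2],.1375,[((.4698,.1974),(0,0,255)),((.4698,.1944),(255,0,0))])]))
```

```text
plate bench top [(np.float32(25.380865), np.float64(-0.5), np.float64(-0.5)), (np.float32(25.375904), np.float64(-0.5), np.float64(0.0)), (np.float32(25.25591), np.float64(0.0), np.float64(-0.5)), (np.float32(25.243443), np.float64(0.0), np.float64(0.0))]
plate bench scene [(np.float32(17.80443), np.float64(2.0), np.float64(0.0)), (np.float32(17.775692), np.float64(2.5), np.float64(0.0)), (np.float32(17.73641), np.float64(2.0), np.float64(-0.5)), (np.float32(17.695076), np.float64(1.5), np.float64(0.0))]
seat top [(np.float32(11.599015), np.float64(1.0), np.float64(2.0)), (np.float32(11.524292), np.float64(1.5), np.float64(2.0)), (np.float32(11.4779), np.float64(1.0), np.float64(2.5)), (np.float32(11.45019), np.float64(1.0), np.float64(1.5))]
seat scene [(np.float32(9.594822), np.float64(2.0), np.float64(0.5)), (np.float32(9.5805855), np.float64(1.5), np.float64(0.5)), (np.float32(9.56594), np.float64(2.5), np.float64(0.5)), (np.float32(9.547933), np.float64(2.0), np.float64(0.0))]
held scene [(np.float32(13.145886), np.float64(5.0), np.float64(-5.0)), (np.float32(13.120165), np.float64(5.0), np.float64(-4.5)), (np.float32(12.865234), np.float64(4.5), np.float64(-4.5)), (np.float32(12.816116), np.float64(5.0), np.float64(-4.0))]
held top [(np.float32(18.445019), np.float64(-2.5), np.float64(-2.0)), (np.float32(18.416698), np.float64(-2.0), np.float64(-2.0)), (np.float32(18.332775), np.float64(-1.5), np.float64(-2.0)), (np.float32(18.246191), np.float64(-3.0), np.float64(-2.0))]
```

View pics/o4.png

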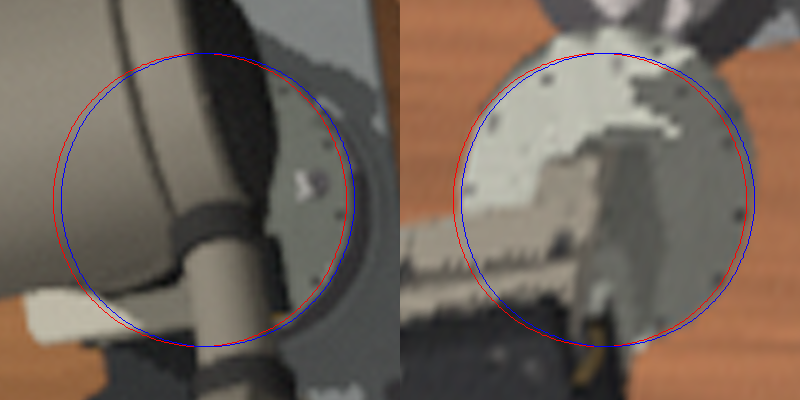

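```bash
cat >> h.py <<'E'
def F(bot,n=4):
    v=[]
    for _ in range(n): v.append(bot.current_ft_force()); bot.sleep(.01)
    return np.mean(v,0)
E
python3 - <<'E'
from station import bot
from h import *
P=np.array([.4700,.2000,.122]);bot.move_straight(P,rate=.08);bot.sleep(.2)
f0=F(bot);print("f0",f0)
while P[2]>.1085:
    P[2]-=.0015;bot.move_straight(P,rate=.03);bot.sleep(.05);d=F(bot)-f0
    print(np.round(P,4),np.round(bot.current_tool_pos(),4),np.round(d,1))
    if abs(d[2])>12: print("stop");break
    for i in(0,1):
        if abs(d[i])>2.5: P[i]+=.0008*np.sign(d[i])
print(bot.current_t())
E
```

```text
f0 [ 0.58888561  0.32806549 -4.31464585]
[0.47   0.2    0.1205] [0.47   0.2    0.1205] [-0.7  0.   0.3]
[0.47  0.2   0.119] [0.47   0.2    0.1189] [-0.1 -0.1  0.3]
[0.47   0.2    0.1175] [0.47   0.2    0.1175] [-0.7 -0.8  0.2]
[0.47  0.2   0.116] [0.47  0.2   0.116] [-0.3 -0.3  0.5]
[0.47   0.2    0.1145] [0.47   0.2    0.1145] [-0.7 -0.2  0.2]
[0.47  0.2   0.113] [0.47  0.2   0.113] [-0.5 -0.1  0. ]
[0.47   0.2    0.1115] [0.47   0.2    0.1115] [-0.6 -0.2 -0.1]
[0.47 0.2  0.11] [0.47 0.2  0.11] [-0.4 -0.3 -0.2]
[0.47   0.2    0.1085] [0.47   0.2    0.1085] [-0.8 -0.3 -0.1]
11.8667
```

Run:
```python
from station import bot
from h import *
P=np.array([.4700,.2000,.1065]);bot.move_straight(P,rate=.05);bot.sleep(.1)
f0=F(bot)
for i in(0,1):
    lim=[]
    for s in(1,-1):
        Q=P.copy()
        for k in range(8):
            Q[i]+=s*.0005;bot.move_straight(Q,rate=.02);d=F(bot,2)-f0
            if abs(d[i])>2.5: break
        lim.append(Q[i]);print(i,s,k,np.round(d,1))
        bot.move_straight(P,rate=.04)
    P[i]=np.mean(lim);bot.move_straight(P,rate=.04);print(lim,P)
print(np.round(F(bot)-f0,2),bot.current_t())
```

```text
0 1 6 [-4.6  0.5  1.5]
0 -1 2 [ 3.7  0.5 -0.7]
[np.float64(0.4735), np.float64(0.46849999999999997)] [0.471  0.2    0.1065]
1 1 5 [ 0.5 -4.6  0.1]
1 -1 3 [ 0.1  4.3 -0.8]
[np.float64(0.203), np.float64(0.198)] [0.471  0.2005 0.1065]
[-0.29  0.6   0.4 ] 19.1167
```

Run:
```python
from station import bot
from h import *
P=np.array([.4710,.2005,.1065]);bot.move_straight(P,rate=.05,rot=Rt(9))
f0=F(bot);t0=np.array(bot.current_ft_torque());print(f0,t0)
P[2]=.095;bot.move_straight(P,rate=.05);print(np.round(F(bot)-f0,1))
P[2]=.086;bot.move_straight(P,rate=.05);print(np.round(F(bot)-f0,1))
while P[2]>.0735:
    P[2]-=.001;bot.move_straight(P,rate=.03);d=F(bot,3)-f0;tq=np.array(bot.current_ft_torque())-t0
    print(np.round(P,4),np.round(bot.current_tool_pos()[2],4),np.round(d,1),np.round(tq,2))
    if d[2]>6: print("stop");break
    for i in(0,1):
        if abs(d[i])>2.5: P[i]+=.0005*np.sign(d[i])
print(bot.current_t())
```

```text
[ 0.22257712  0.17157688 -4.05470004] [ 0.00040986 -0.0902501  -0.02630484]
[ 0.  -0.3  0.2]
[-0.3 -0.4 -0.1]
[0.471  0.2005 0.085 ] 0.0851 [-0.3  0.1 -0.2] [-0.02 -0.02  0.02]
[0.471  0.2005 0.084 ] 0.084 [-0.4 -0.1  0.3] [-0.01  0.01 -0.  ]
[0.471  0.2005 0.083 ] 0.0829 [0.5 0.  0.3] [-0.   -0.06  0.03]
[0.471  0.2005 0.082 ] 0.082 [ 0.1 -0.3  0.3] [-0.03 -0.04  0.04]
[0.471  0.2005 0.081 ] 0.0809 [-0.   0.1  0. ] [-0.01 -0.04  0.01]
[0.471  0.2005 0.08  ] 0.08 [-0.1  0.3 -0.2] [-0.02 -0.01  0.  ]
[0.471  0.2005 0.079 ] 0.0789 [-0.4 -0.1 -0.2] [ 0.02 -0.03  0.02]
[0.471  0.2005 0.078 ] 0.078 [-0.4  0.1 -0.7] [-0.02 -0.02 -0.01]
[0.471  0.2005 0.077 ] 0.0769 [-0.1 -0.  -0.3] [ 0.03 -0.01  0.  ]
[0.471  0.2005 0.076 ] 0.0759 [-0.2 -0.4 -0.3] [ 0.02 -0.03  0.06]
[0.471  0.2005 0.075 ] 0.075 [-0.  -0.4 -0.1] [-0.05  0.01  0.  ]
[0.471  0.2005 0.074 ] 0.074 [-0.1  0.3  0.2] [ 0.03 -0.01  0.07]
[0.471  0.2005 0.073 ] 0.073 [-0.3 -0.3 -0.3] [ 0.02 -0.03  0.04]
23.7583
```

Slot is over the pin with no contact forces; I'll carry on down to the seat.

```bash
python3 - <<'E'
from station import bot
from h import *
P=np.array([.4710,.2005,.073])
f0=np.array([0,0,-4.1])
while P[2]>.066:
    P[2]-=.0006;bot.move_straight(P,rate=.03);d=F(bot,3)-f0
    print(np.round(P[2],4),np.round(bot.current_tool_pos()[2],4),np.round(d,1))
    if d[2]>4: print("contact");break
    for i in(0,1):
        if abs(d[i])>2.5: P[i]+=.0005*np.sign(d[i])
bot.grip(.060,25);print(bot.current_width(),F(bot))
bot.move_straight(P+[0,0,.12],rate=.15)
for n in("top","scene"):
    p=bot.grab_frame(n);np.save(n+"5.npy",p,allow_pickle=True)
    W=cloud(p);r=np.hypot(W[...,0]-.470,W[...,1]-.1985);m=(r<.05)&(r>.03)&(abs(W[...,2]-.07)<.025);q=W[m]
    print(n,m.sum(),np.percentile(q[:,2],[5,25,50,75,95]).round(4))
    A=np.c_[q,np.ones(len(q))];k=abs(q[:,2]-np.median(q[:,2]))<.003;s=np.linalg.lstsq(np.c_[q[k,:2]-[.47,.1985],np.ones(k.sum())],q[k,2],rcond=None)[0];print("plane",s)
    for l in("clamp_knob","pivot"):
        for d in bot.landmark_of(p,l): print(l,round(d["conf"],2),np.round(np.array(p["rotation"])@d["xyz"]+p["xyz"],4))
    u,v=proj(p,(.47,.2,.07))[0].astype(int);c=cv2.resize(p["pixels"][v-50:v+50,u-65:u+65],(390,300),interpolation=cv2.INTER_CUBIC);cv2.imwrite(f"pics/{n}5.png",c)
print(bot.current_t())
E
python3 -c "
import cv2,numpy as np;cv2.imwrite('pics/c5.png',np.hstack([cv2.imread('pics/top5.png'),cv2.imread('pics/scene5.png')]))"
```

```text
0.0724 0.0724 [ 0.4 -0.1 -0.2]
0.0718 0.0718 [-0.5 -0.3 -0. ]
0.0712 0.0712 [-0.2  0.5  0.5]
0.0706 0.0706 [ 0.3 -0.1 -0. ]
0.07 0.07 [ 0.2 -0.1  0.4]
0.0694 0.0694 [-0.5 -0.2 -0.2]
0.0688 0.0688 [ 0.4 -0.5 -0.4]
0.0682 0.0682 [0.3 0.4 0.1]
0.0676 0.068 [-1.6 -0.7  6.5]
contact
0.059962071862887885 [-0.17505029  0.18944133 -0.29010861]
top 445 [0.059  0.0627 0.0649 0.0664 0.0691]
plane [-0.00043273 -0.0100325   0.06465971]
clamp_knob 0.68 [ 0.3471 -0.1848  0.1096]
pivot 0.95 [ 0.3382 -0.2146  0.0705]
pivot 0.91 [0.547  0.2067 0.0689]
scene 403 [0.0626 0.064  0.0651 0.0661 0.0679]
plane [-0.00048907 -0.00046778  0.06507124]
clamp_knob 0.71 [ 0.343  -0.1825  0.1152]
clamp_knob 0.61 [0.541  0.2413 0.1159]
pivot 0.96 [ 0.3378 -0.2171  0.0659]
pivot 0.62 [0.5449 0.2106 0.0656]
pivot 0.3 [ 0.5261  0.3717 -0.0011]
28.0833
```

View pics/c5.png

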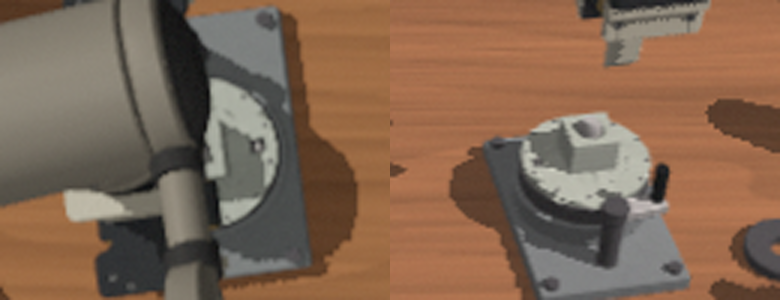

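Run:
```python
from station import bot
from h import *
axis=np.array([.4702,.1984]);fy=8.85
u=lambda d:np.array([np.cos(np.radians(d)),np.sin(np.radians(d))])
piv=axis+.078*u(fy)
for n,px in(("top",(206.7,229.3)),("scene",(427.7,242.7))):
    p=np.load(n+"0.npy",allow_pickle=True).item()
    K=np.array([[p["fx"],0,p["cx"]],[0,p["fy"],p["cy"]],[0,0,1]])
    r=np.r_[cv2.undistortPoints(np.array([[px]],float),K,np.array(p["dist"])).ravel(),1]@np.array(p["rotation"]).T
    X=p["xyz"]+r*(.112-p["xyz"][2])/r[2];v=X[:2]-piv;print(n,X,np.hypot(*v),np.degrees(np.arctan2(v[1],v[0]))-90-fy)
    W=cloud(p);m=(np.hypot(W[...,0]-.541,W[...,1]-.244)<.02)&(W[...,2]>.085);print(m.sum(),np.nanmean(W[m],0))
print(piv)
```

```text
top [0.53699429 0.24357584 0.112     ] 0.034731026675076486 8.361812840051792
36 [0.53810382 0.24422335 0.10662012]
scene [0.5395802  0.24536802 0.112     ] 0.0358037085181318 3.5546692819797645
52 [0.54264872 0.24334851 0.10190624]
[0.54727137 0.21040016]
```

Run:
```python
from station import bot
from h import *
piv=np.array([.5473,.2104]);fy=8.85
def kp(q):
    a=np.radians(90+fy+q);return piv+.036*np.array([np.cos(a),np.sin(a)])
q=6
bot.grip(.055,8)
bot.move_ptp((*kp(q),.16),Rt(fy+q))
f0=F(bot)
bot.move_straight((*kp(q),.087),rate=.12);print(F(bot)-f0)
bot.grip(.0,8);print("w",bot.current_width(),F(bot)-f0)
for qq in np.linspace(q,91.2,9)[1:]:
    bot.move_straight((*kp(qq),.087),rate=.06,rot=Rt(fy+qq))
    print(round(qq),np.round(F(bot,2)-f0,1),round(bot.current_width(),4))
print(bot.current_t())
```

```text
[-0.32653751  0.29738339  0.74067254]
w 0.011963699217375999 [ 1.78154364  1.86605803 -0.7961134 ]
17 [0.7 0.5 0.4] 0.0114
27 [ 1.7 -1.  -0.7] 0.0116
38 [ 2.7 -1.5 -0.2] 0.0118
49 [ 4.5 -2.  -1.4] 0.0118
59 [ 4.8 -1.2 -2.2] 0.0115
70 [ 4.9 -0.2 -1.8] 0.0116
81 [ 4.4  0.3 -2.4] 0.0116
91 [ 5.   2.1 -2.8] 0.0117
33.275
```

Run:
```python
from station import bot
from h import *
bot.grip(.03,8);P=np.array(bot.current_tool_pos());print(P,F(bot))
P[2]=.17;bot.move_straight(P,rate=.12)
bot.move_ptp((.42,-.02,.22),Rt(20))
for n in("top","scene"):
    p=bot.grab_frame(n);np.save(n+"6.npy",p,allow_pickle=True);cv2.imwrite(f"pics/{n}6f.png",p["pixels"])
    W=cloud(p);r=np.hypot(W[...,0]-.470,W[...,1]-.1985);q=W[(r<.053)&(r>.03)&(abs(W[...,2]-.065)<.02)];print(n,len(q),np.percentile(q[:,2],[5,25,50,75,95]).round(4))
    for l in("clamp_knob","pivot","plate","slot"):
        for d in bot.landmark_of(p,l): print(l,round(d["conf"],2),np.round(np.array(p["rotation"])@d["xyz"]+p["xyz"],4))
    u,v=proj(p,(.47,.2,.07))[0].astype(int);cv2.imwrite(f"pics/{n}6.png",cv2.resize(p["pixels"][v-50:v+50,u-65:u+65],(390,300),interpolation=cv2.INTER_CUBIC))
cv2.imwrite('pics/c6.png',np.hstack([cv2.imread('pics/top6.png'),cv2.imread('pics/scene6.png')]))
print(bot.current_t())
```

```text
[0.51168054 0.20412966 0.08699262] [0.12825099 0.02285902 0.045297  ]
top 1240 [0.0599 0.0631 0.0648 0.0668 0.0702]
clamp_knob 0.8 [ 0.3472 -0.1842  0.1115]
clamp_knob 0.79 [0.514 0.205 0.115]
clamp_knob 0.26 [0.4723 0.1998 0.0606]
pivot 0.81 [0.5467 0.2057 0.0692]
pivot 0.71 [ 0.3366 -0.2151  0.0699]
plate 0.79 [0.4652 0.1997 0.0564]
slot 0.6 [0.478  0.1594 0.0601]
scene 489 [0.0612 0.064  0.0652 0.0664 0.0756]
clamp_knob 0.51 [0.5116 0.2023 0.1129]
clamp_knob 0.46 [ 0.3453 -0.1818  0.115 ]
pivot 0.97 [0.545  0.2128 0.0669]
pivot 0.62 [ 0.3368 -0.2134  0.0691]
plate 0.65 [0.4701 0.1988 0.0568]
slot 0.64 [0.4743 0.1556 0.0652]
36.175
```

View pics/c6.png

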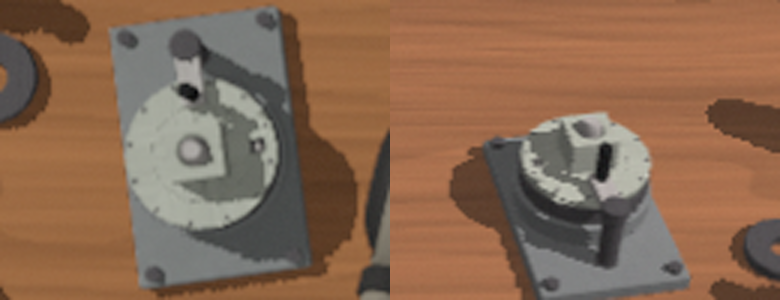

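View pics/scene6f.png

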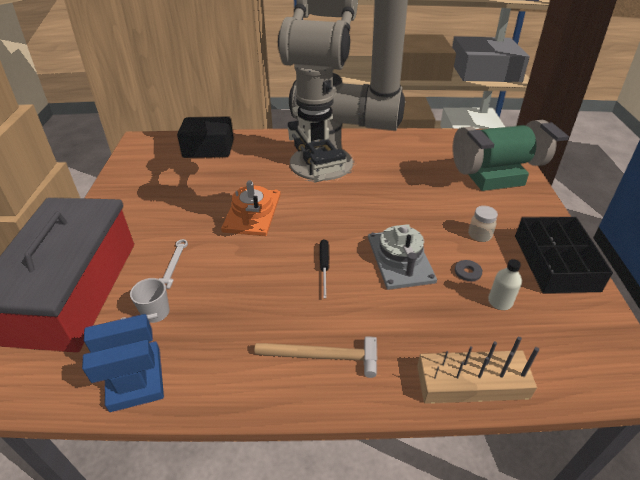

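The finger reads about 90° by camera, give or take a few degrees. I'll feel gently for its stop.

Run:
```python
from station import bot
from h import *
fy=8.85;a=np.radians(fy-90);t=np.array([np.cos(a),np.sin(a),0])
P=np.array([.5117,.2041,.17]);bot.move_ptp(P,Rt(fy+91.2));P[2]=.087
bot.move_straight(P,rate=.12);f0=F(bot)
bot.grip(0,8);print("w",bot.current_width(),np.dot(F(bot)-f0,t))
for k in range(6):
    P+=t*.0008;bot.move_straight(P,rate=.02);d=F(bot)-f0;print(k,np.round(d,1),round(d@t,1),np.round(bot.current_tool_pos(),4))
    if d@t<-5.5: break
bot.grip(.03,8);Q=P.copy();Q[2]=.17;bot.move_straight(Q,rate=.12)
bot.move_ptp((.42,-.02,.22),Rt(20))
for n in("top","scene"):
    p=bot.grab_frame(n)
    for d in bot.landmark_of(p,"clamp_knob"): print(n,round(d["conf"],2),np.round(np.array(p["rotation"])@d["xyz"]+p["xyz"],4))
    u,v=proj(p,(.47,.2,.07))[0].astype(int);cv2.imwrite(f"pics/{n}7.png",cv2.resize(p["pixels"][v-50:v+50,u-65:u+65],(390,300),interpolation=cv2.INTER_CUBIC))
cv2.imwrite('pics/c7.png',np.hstack([cv2.imread('pics/top7.png'),cv2.imread('pics/scene7.png')]))
print(bot.current_t())
```

```text
w 0.011662765628272096 -2.124145590412004
0 [-1.4  5.6  3.4] -5.7 [0.5119 0.2043 0.0874]
top 0.82 [ 0.3476 -0.182   0.1111]
top 0.51 [0.512  0.2043 0.114 ]
top 0.46 [0.4763 0.1597 0.0599]
top 0.42 [0.5483 0.2055 0.0653]
scene 0.59 [ 0.3442 -0.1814  0.109 ]
scene 0.46 [0.5113 0.2009 0.1129]
scene 0.22 [0.471  0.2003 0.0574]
41.35
```

View pics/c7.png

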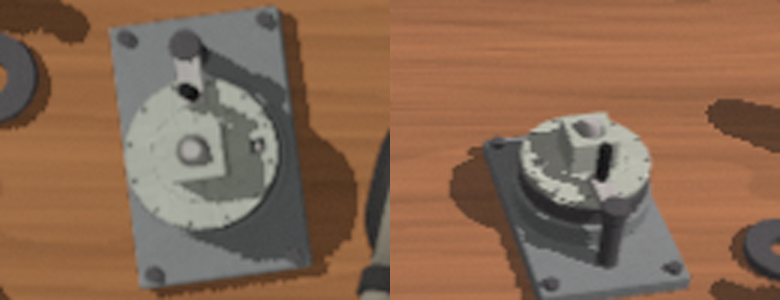

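The force rose to 5.7 N with almost no movement, so the finger is against its stop. The plate lies flat with the pin showing in its slot.

```bash
python3 -c "
from station import bot
print(bot.current_dq(),bot.current_ft_force(),bot.current_t());print(bot.hand_in())"
```

```text
[-0.10931039 -0.16771727  0.11704076 -0.02055931  0.17378399  0.02399052] [ 0.22655929 -0.67460058 -0.27720307] 41.35
the job is handed in; nothing more can be done
None
```

The index plate is home on the grey fixture with the hold-down finger swung over it, and I handed the job in at about 41 s.

- **Fitting:** I gripped the plate by its hub and lowered it over the shaft. I felt for the shaft's centre sideways, then turned the plate to the pin angle seen by camera (about 9° yaw). The slot passed over the pin with no measurable contact, and the plate touched the seat at 6.5 N.
- **Plate check:** The disc's upper face measured 65 mm above the bench (64.8 and 65.2 mm from the two cameras), which is the home height. The scene camera saw no tilt. An earlier top view, partly hidden by the arm, gave about 0.01 rad, which I take as depth noise. The pin shows inside the slot.
- **Finger:** I pinched the knob and swung the finger to about 91°. A second gentle push rose to 5.7 N with almost no movement, so I take it to be at its stop. The cameras also put the knob within a few millimetres of where it should be at 90°.
- **Other readings:** In the hand the plate appeared about 2.4 mm off centre along its y. I corrected for that by camera and feel before lowering.
- **Rest of the bench:** The robot is clear and touching nothing. The bystanders and the orange look-alike fixture look undisturbed in the scene picture.

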